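# Clear the length gauge and hold its arm at the rider

### The job

Take the square tube offcut off the bed of the length gauge and lay it flat in the green scrap tray. Then squeeze the gauge arm's grip so that its red lock button is pressed in, draw the telescoping arm out until its red pointer stands on the black line of the orange rider (within half a scale division, 5 mm), and finish still squeezing and holding it there, since a spring draws it back. Do not shift the rider, the spanner, the tape measure behind the gauge or the ear defenders.

Things in the scene. Friction and masses are not known exactly. Their poses are not given: they have to be found in the camera images.
- gauge: length gauge fixed to the table: blue bed 64 x 430 mm, 20 mm high, origin at its underside's centre. +y is the way the arm extends; the -x side (towards the robot) has a ledge 30 mm wide, 9 mm high, with a white scale, one black mark every 10 mm. A steel outer tube (50 mm wide at its collar, top 77 mm above the table) covers negative y and ends at y = -21 mm.
- grip_center (a point): centre of the telescoping arm's black grip block; when home at (0, 15, 57) mm in the gauge frame. Block 26 mm wide (gauge x), from y = -6 to 50 mm, 34 to 80 mm above the table. Take it from above, fingers closing along the gauge x axis, one on the button, one opposite. It is 34 mm wide over the unpressed button, 27 mm when pressed. Axes as the gauge's.
- button_face (a point): centre of the red lock button's outer face, on the -x side of the grip block, 21 mm to -x of grip_center; button 24 mm long (y) x 30 mm high (z), sticking out 8 mm.
- stop_plate (a point): centre of the steel stop plate at the arm's outer end, 60 mm wide (gauge x), 8 mm thick (y), 23 to 77 mm above the table, 39 mm along +y from grip_center. Axes as the gauge's.
- pointer_tip (a point): lower tip of the red wire pointer that hangs from the stop plate over the scale, 18 mm above the table; moves with the arm. In the gauge frame it stands 46 mm to -x and 39 mm to +y of grip_center. Axes as the gauge's.
- rider_mark (a point): black line on the orange rider that marks the wanted length, 17 mm above the table. The rider (24 mm wide, 12 mm along y) sits on the scale ledge under the pointer's path, 85 to 135 mm beyond the pointer's home. It can be shifted by a push of over 4 N and must be left alone. Axes as the gauge's.
- gauge_arm (a joint): extension of the telescoping arm along the gauge's +y, m: 0 = home (locked), at most 0.15. It is locked at home until the button is pressed at least about 5 mm. A spring pulls it back with 3 N at home, rising to 6 N at full extension.
- lock_button (a joint): travel of the red lock button, m: 0 = out (locked), 0.007 = fully pressed in, towards the gauge's +x. It needs about 4.5 N and springs out when let go.
- offcut_center (a point): centre of the brown steel square tube offcut, 40 x 120 x 40 mm, 0.2 to 0.36 kg, lying across the gauge bed (on its 20 mm high top) in the path of the stop plate, its centre 72 to 97 mm beyond the plate's outer face. The tube's length is this point's y axis; z up. Grip it across its 40 mm width (point x axis).
- offcut: the same offcut; origin at the centre of its underside.
- scrap_tray: green open tray fixed to the table, outside 220 x 170 x 35 mm (x, y, height), walls and floor 4 mm, origin at the centre of its underside. The offcut fits flat in it in any direction.
- spanner: open-ended spanner, 36 x 196 x 6 mm, loose on the table at the right; to be left alone.
- tape_measure: yellow tape measure, 34 x 72 x 73 mm, loose behind the gauge; to be left alone.
- ear_defenders: grey ear defenders, 165 x 148 x 82 mm, loose at the right; to be left alone.

How it is judged (in metres and radians):
On the way, in this order (a step that is already met when the one before it is completed fails the run):
1. the offcut lies in the scrap tray, let go, while the arm is still home (x of offcut_center in the frame of scrap_tray between -0.095 and 0.095 m and y of offcut_center in the frame of scrap_tray between -0.07 and 0.07 m and z of offcut_center in the frame of scrap_tray between 0 and 0.034 m and contact force between the fingers and offcut below 0.5 N and linear speed of offcut below 0.05 m/s and value of joint gauge_arm below 0.01 m), for 0.2 s.
2. the lock button is pressed in and the arm comes out (value of joint lock_button above 0.004 m and value of joint gauge_arm above 0.02 m), for 0.1 s.
At the end, for the whole second after the job is handed in: The pointer stands within 5 mm of the rider's line along the scale and the arm is still (under 10 mm/s); the fingers still squeeze the grip (over 3 N) with the lock button pressed in more than 4 mm; the offcut lies flat in the scrap tray, let go (y of pointer_tip in the frame of rider_mark between -0.005 and 0.005 m and value of joint lock_button above 0.004 m and contact force between the fingers and gauge above 3 N and velocity of joint gauge_arm between -0.01 and 0.01 m/s and x of offcut_center in the frame of scrap_tray between -0.095 and 0.095 m and y of offcut_center in the frame of scrap_tray between -0.07 and 0.07 m and z of offcut_center in the frame of scrap_tray between 0 and 0.034 m and contact force between the fingers and offcut below 0.5 N and linear speed of offcut below 0.05 m/s); the arm keeps its last pose, push and grip.
It fails at once if the rider is shifted by more than 4 mm (distance of rider_mark from where it was at the start of the episode above 0.004 m).
It fails at once if the spanner is shifted by more than 30 mm (distance of spanner from where it was at the start of the episode above 0.03 m).
It fails at once if the tape measure is shifted by more than 30 mm (distance of tape_measure from where it was at the start of the episode above 0.03 m).
It fails at once if the ear defenders is shifted by more than 30 mm (distance of ear_defenders from where it was at the start of the episode above 0.03 m).
It also fails if it takes over 48 s, if anything falls off the work surface, if the arm or the gripper's body presses on something with over 40 N, if the wrist force passes 120 N, or if a joint passes its speed limit or range.

### The arm

A 6-joint arm with a two-finger parallel gripper is mounted at the origin on a cart in front of the work surface, level with it; the furniture and walls round the work are solid. World frame = base frame: x ahead of the robot, y to its left, z up, the work surface at z = 0. Lengths are in mm, angles in degrees, forces in N, time in s.
With the tool pointing down it reaches from about 250 to 800 mm from the base axis. Payload 8.5 kg.
Tool frame: the origin (TCP) lies midway between the tips of the shut fingers; the grasp point (between the pads) lies 19 mm behind it; z points along the fingers, y is the line along which they close (so a half turn about z gives the same grasp; the last joint's range is limited). The gripper opens to 85 mm and grips with 20 to 120 N. Pads are 22 mm wide; open, the fingers measure 114 mm over their backs; the gripper's body (76 mm by 85 mm) begins 54 mm behind the grasp point. The pads swing forward as they close: fully open they stand 13 mm farther back than shut.
Start: joints at [-74.886, 13.648, -0.773, 75.585, 0, 90], TCP at [136.881, -506.796, 231.276] pointing down, gripper open.
Joint ranges: [-152.45, 152.45], [-59.26, 108.67], [-65.41, 83.53], [-104.44, 129.93], [-82.83, 76.93], [-180, 180]. Speed limits (degrees/s): [127.2, 127.2, 159.86, 180, 180, 180].

### API

Orientations are given as [roll, pitch, yaw] about the fixed x, y, z axes, in that order (R = Rz(yaw) Ry(pitch) Rx(roll)).
In Python, from station import observe, eyes, order gives the robot as it stands.
- The arm moves only by the tool servo_tool, never from a script. Its argument "steps" is a list of rows, each an object with "offset": the shift along the tool's x, y, z in cm, a list of three; "turn": the turn, a rotation vector about the tool's x, y, z in rad, a list of three; "fingers": the closure in counts, from 0 (fully open) to 255 (shut). In form: [{"offset": [x, y, z], "turn": [wx, wy, wz], "fingers": fingers}, ...]. A call has 1 to 12 rows; each row is the pose to reach, as a shift and turn from the pose commanded when the call began, along the tool's axes at that moment; what a row does not reach only later rows make up. A row lasts 1/12 s, in which the tool goes at most 41.7 mm and 7.16 degrees, less where a joint would pass 70% of its speed; a pose out of reach is approached as far as the arm can. A call with a gripper value outside its range is refused whole. The fingers move at their own pace and stop on an object; "newtons" is the grip in N (left out, the last holds). Time passes only in rows, so rows that repeat a pose let the fingers close. It gives the time, the measured TCP pose, the force, the opening and the grip force at its end, in the units of the state.
- observe(): the state, without advancing time (a new reading comes with each control period).
- eyes.read_camera(name): name is "side" or "top" or "wrist"; returns a dict with "image" (384x512x3 uint8, red, green, blue), "intrinsics" (3x3 intrinsics, pixels), "rvec" (rotation vector, rad) and "tvec" (3), from world to camera coordinates, as OpenCV has them. Camera axes: x right, y down, z forward; pixel columns grow to the right and rows downward; lengths in mm; the calibration is good to about 2 mm. A picture is of the moment at which its call begins. There is no depth.
- order.sign_off(): hands the job in; it is judged then, once.
The state is a dict: "clock": time; "qpos": joint angles; "joint_velocities": joint speeds; "joint_torque": joint torques, N m; "position": TCP position; "eef_rot": TCP orientation; "force": force on the tool from outside, world axes, zero at the start; "wrist_torque": the same for the moment, N m; "gripper_width": finger opening in mm; "grasp_force": force on a finger pad.
Only numpy, scipy, OpenCV 4.12 (cv2) and the standard library are available. Lean on these libraries where they do the work, as an engineer would, in place of code of your own. Each camera call takes 0.05 s, during which the arm holds its last target. There are 200 camera calls.

## Working session

There is one attempt and no reset: what is moved stays moved. The work goes in short steps, Python scripts to look and compute and a tool call to move; the robot and the scene stay as the last step left them, time stands still between calls to the robot, and variables do not carry over. Pictures are saved under pics/ and viewed, at most 12 in all, crops included, and the job is handed in when it is done.

Besides the shell and the picture viewer there is one more tool, called after "Emit:" as name([rows], argument=value, ...), one row to a line, values as JSON. servo_tool: Moves the arm, as the interface text tells. Its arguments: {"type":"object","properties":{"steps":{"type":"array","items":{"type":"object","properties":{"offset":{"type":"array","items":{"type":"number"}},"turn":{"type":"array","items":{"type":"number"}},"fingers":{"type":"number"}}}},"newtons":{"type":"number"}},"required":["steps"]}

```bash
mkdir -p pics; cat > h.py <<'E'
import numpy as np, cv2
def snap(eyes,name,fn):
    c=eyes.read_camera(name); cv2.imwrite(fn+'.png',c['image'][:,:,::-1]); np.savez(fn+'.npz',**{k:c[k] for k in ('image','intrinsics','rvec','tvec')}); return c
def load(fn): return np.load(fn+'.npz')
def ray(c,uv):
    R=cv2.Rodrigues(np.array(c['rvec'],float))[0]; t=np.array(c['tvec'],float).ravel(); K=np.array(c['intrinsics'])
    d=R.T@np.linalg.solve(K,[uv[0],uv[1],1.]); return -R.T@t,d/np.linalg.norm(d)
def plane(c,uv,z):
    o,d=ray(c,uv); return o+d*(z-o[2])/d[2]
def tri(c1,p1,c2,p2):
    o1,d1=ray(c1,p1);o2,d2=ray(c2,p2)
    s=np.linalg.lstsq(np.c_[d1,-d2],o2-o1,rcond=None)[0]
    a=o1+s[0]*d1;b=o2+s[1]*d2
    return (a+b)/2,np.linalg.norm(a-b)
def proj(c,P):
    return cv2.projectPoints(np.array(P,float).reshape(-1,3),np.array(c['rvec'],float),np.array(c['tvec'],float),np.array(c['intrinsics'],float),None)[0].reshape(-1,2)
E
python3 - <<'E'
from station import observe,eyes,order
import h,cv2,numpy as np
im=[]
for n in ('top','side','wrist'):
    c=h.snap(eyes,n,'pics/a_'+n); o,d=h.ray(c,(256,192)); print(n,o.round(),d.round(2),c['intrinsics'][0][0])
print(observe())
E
```

```text
top [ 389.  -67. 1262.] [ 0.18  0.01 -0.98] 392.22061257050575
side [ 662. 1375.  637.] [-0.04 -0.94 -0.35] 409.350283144276
wrist [ 207. -488.  373.] [-0.27 -0.07 -0.96] 338.71651054145417
{'clock': 0.15, 'qpos': array([-7.48854594e+01,  1.36759275e+01, -8.07141767e-01,  7.55853680e+01,
        4.99512397e-04,  8.99995541e+01]), 'joint_velocities': array([-0.09177541, -0.10280779,  0.07008391, -0.11184312,  0.02147118,
       -0.00600702]), 'joint_torque': array([ 1.14831299e-03, -5.39076483e+01,  3.46598911e+01,  1.43781395e-02,
       -1.77803508e-05, -2.22853390e-05]), 'position': array([ 136.8078797 , -506.51115612,  230.79027584]), 'eef_rot': array([-1.79931563e+02, -5.00044677e-04,  1.51149859e+01]), 'force': array([-0.03636764,  0.40621925, -0.21675522]), 'wrist_torque': array([ 0.06531449,  0.01136078, -0.03121959]), 'grasp_force': 0.0, 'gripper_width': 85.12281807194609}
```

View pics/a_top.png

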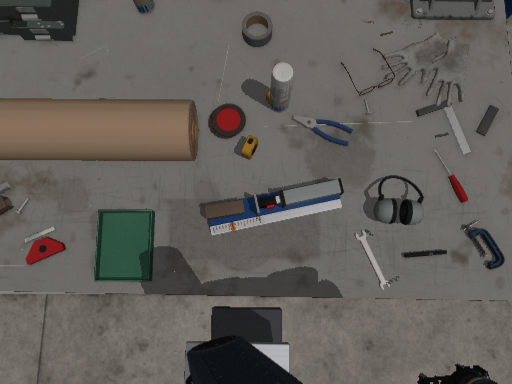

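View pics/a_side.png

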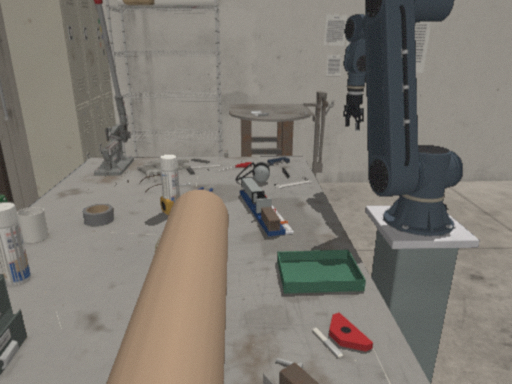

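The top view shows the gauge from (342,185) to (207,228), extending left (+y). The brown offcut is at about (222,209) and the tray at (125,245). The side view shows the offcut at (270,218) and the tray at (320,272). Next I'll zoom in on both.

```bash
python3 - <<'E'
import h,cv2,numpy as np
a=h.load('pics/a_top');b=h.load('pics/a_side')
A=cv2.resize(a['image'][170:245,190:350,::-1],None,fx=5,fy=5,interpolation=cv2.INTER_CUBIC)
B=cv2.resize(b['image'][155:245,210:320,::-1],None,fx=5,fy=5,interpolation=cv2.INTER_CUBIC)[:,:550]
B=B[:]
cv2.imwrite('pics/z1.png',A); cv2.imwrite('pics/z2.png',B)
for n,p,z in [('tray',(125,245),20),('offcut',(222,209),60),('gaugeR',(342,185),77),('ped',(268,201),80)]: print(n,h.plane(a,p,z).round())
hs=cv2.cvtColor(a['image'],cv2.COLOR_RGB2HSV); 
m=cv2.inRange(hs,(60,80,30),(90,255,255)); k=max(cv2.findContours(m,0,2)[0],key=cv2.contourArea); r=cv2.minAreaRect(k); print('tray',r); 
print([h.plane(a,p,35).round() for p in cv2.boxPoints(r)])
E
```

```text
tray [440. 359.  20.]
offcut [554.  53.  60.]
gaugeR [ 632. -316.   77.]
ped [578. -89.  80.]
tray ((124.05978393554688, 245.06500244140625), (57.40851974487305, 72.312255859375), 2.385944128036499)
[array([331., 441.,  35.]), array([554., 451.,  35.]), array([550., 269.,  35.]), array([327., 264.,  35.])]
```

View pics/z1.png

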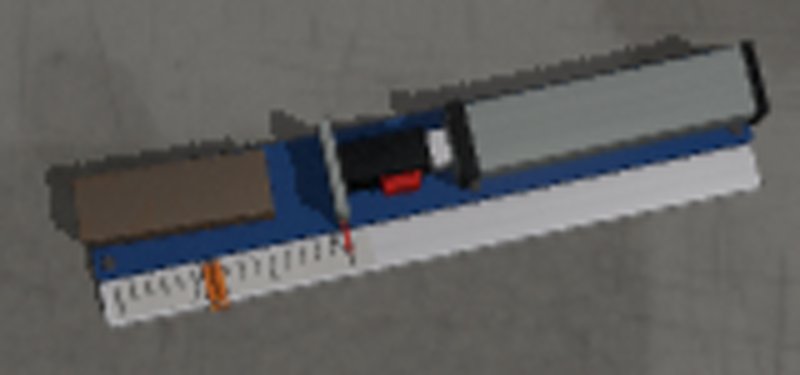

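View pics/z2.png

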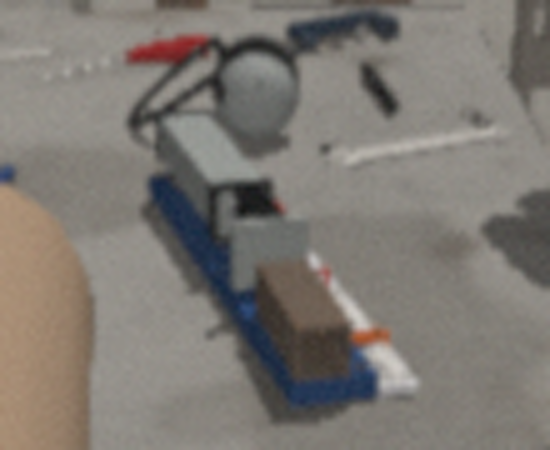

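Top crop: the offcut's top corners are (75,180), (265,150), (275,213) and (85,240), the grip is at (385,155), the pointer tip at (350,255) and the rider at (215,285). Side crop: the offcut's top corners are (257,266), (300,258), (350,318) and (298,332). Next I'll triangulate.

```bash
python3 - <<'E'
import h,numpy as np
a=h.load('pics/a_top');b=h.load('pics/a_side')
T=lambda p:np.array(p)/5+[190,170]-.4
S=lambda p:np.array(p)/5+[210,155]-.4
P=[]
for t,s in [((75,180),(298,332)),((265,150),(257,266)),((275,214),(300,258)),((85,241),(350,318))]:
    p,e=h.tri(a,T(t),b,S(s)); P.append(p); print(p.round(),round(e,1))
    print('  plane60',h.plane(a,T(t),60).round())
P=np.array(P);print('c',P.mean(0),np.degrees(np.arctan2(*( (P[0]+P[3]-P[1]-P[2])[[1,0]]))))
Q=np.array([h.plane(a,T(t),60) for t in [(75,180),(265,150),(275,214),(85,241)]]);print(Q.mean(0),np.degrees(np.arctan2(*((Q[0]+Q[3]-Q[1]-Q[2])[[1,0]]))))
# gauge direction from ledge edge z=9
u,v=[h.plane(a,T(t),9) for t in [(110,326),(758,188)]];print(u,v,np.degrees(np.arctan2(*(u-v)[[1,0]])),np.linalg.norm(u-v))
print('tip',h.plane(a,T((352,262)),18),'tip tri',h.tri(a,T((352,260)),b,S((328,285))),'rider',h.plane(a,T((215,285)),17))
for z in(0,35):
    pass
# tray rim from both
E
```

```text
[563. 108.  56.] 1.2
  plane60 [563. 107.  60.]
[585. -10.  55.] 0.4
  plane60 [584. -10.  60.]
[549. -18.  57.] 7.8
  plane60 [544. -17.  60.]
[526.  99.  62.] 1.3
  plane60 [526.  99.  60.]
c [555.67285925  44.88408532  57.57877689] 100.61406955516061
[554.35932759  44.82859382  60.        ] 99.60779800107579
[477.15582042  88.39225596   9.        ] [ 573.12329828 -326.08775157    9.        ] 103.03637815735507 425.44498287898875
tip [519.80674325 -65.22049584  18.        ] tip tri (array([524.07960977, -65.56282777,  14.98589947]), np.float64(5.371325008318034)) rider [503.74237637  21.61644855  17.        ]
```

Emit:
servo_tool([
  {"offset": [3.0, -2.4, 0], "turn": [0, 0, -0.08], "fingers": 0},
  {"offset": [6.1, -4.7, 0], "turn": [0, 0, -0.17], "fingers": 0},
  {"offset": [9.1, -7.1, 0], "turn": [0, 0, -0.25], "fingers": 0},
  {"offset": [12.2, -9.4, 0], "turn": [0, 0, -0.33], "fingers": 0},
  {"offset": [15.2, -11.8, 0], "turn": [0, 0, -0.41], "fingers": 0},
  {"offset": [18.2, -14.1, 0], "turn": [0, 0, -0.5], "fingers": 0},
  {"offset": [21.3, -16.5, 0], "turn": [0, 0, -0.58], "fingers": 0},
  {"offset": [24.3, -18.8, 0], "turn": [0, 0, -0.66], "fingers": 0},
  {"offset": [27.4, -21.2, 0], "turn": [0, 0, -0.75], "fingers": 0},
  {"offset": [30.4, -23.6, 0], "turn": [0, 0, -0.83], "fingers": 0},
  {"offset": [33.4, -25.9, 0], "turn": [0, 0, -0.91], "fingers": 0},
  {"offset": [36.5, -28.3, 0], "turn": [0, 0, -0.99], "fingers": 0},
])

```text
clock: 1.15
position: [416.1, -136.6, 231.4]
eef_rot: [180.0, 0.0, 72.1]
force: [1.5, -0.2, -0.3]
gripper_width: 85.5
grasp_force: 0.0
```

```bash
python3 - <<'E'
from station import observe,eyes,order
import h
h.snap(eyes,'wrist','pics/w1')
E
```

Emit:
servo_tool([
  {"offset": [3.1, 1.1, 0], "turn": [0, 0, -0.07], "fingers": 0},
  {"offset": [6.2, 2.2, 0], "turn": [0, 0, -0.14], "fingers": 0},
  {"offset": [9.3, 3.3, 0], "turn": [0, 0, -0.21], "fingers": 0},
  {"offset": [12.3, 4.4, 0], "turn": [0, 0, -0.28], "fingers": 0},
  {"offset": [15.4, 5.5, 0], "turn": [0, 0, -0.35], "fingers": 0},
  {"offset": [18.5, 6.6, 0], "turn": [0, 0, -0.42], "fingers": 0},
  {"offset": [21.6, 7.7, 0], "turn": [0, 0, -0.49], "fingers": 0},
  {"offset": [21.6, 7.7, 0], "turn": [0, 0, -0.49], "fingers": 0},
  {"offset": [21.6, 7.7, 0], "turn": [0, 0, -0.49], "fingers": 0},
])

```text
clock: 1.95
position: [556.4, 44.1, 230.4]
eef_rot: [-179.9, -0.0, 100.0]
force: [-0.0, -0.2, -0.2]
gripper_width: 85.3
grasp_force: 0.0
```

```bash
python3 - <<'E'
from station import observe,eyes,order
import h,cv2,numpy as np
c=h.snap(eyes,'wrist','pics/w2');s=observe();print(s['position'],s['eef_rot'],s['qpos'])
a=h.load('pics/w1')
o,d=h.ray(c,(256,192));print(o,d)
cv2.imwrite('pics/w12.png',cv2.resize(np.hstack([a['image'],c['image']])[:,:,::-1],(800,300)))
cv2.imwrite('pics/w2b.png',cv2.resize(c['image'][:,:,::-1],(800,600)))
E
```

```text
[555.71174198  43.17683486 230.65284896] [-1.79912896e+02 -1.89649771e-03  9.99444410e+01] [ 4.44630827e+00  1.69289291e+01  3.68347282e+00  7.68414288e+01
 -6.45795694e-03  8.45018707e+01]
[544.59396726 114.46515962 372.24230223] [ 0.04696148 -0.27340239 -0.9607527 ]
```

View pics/w2b.png

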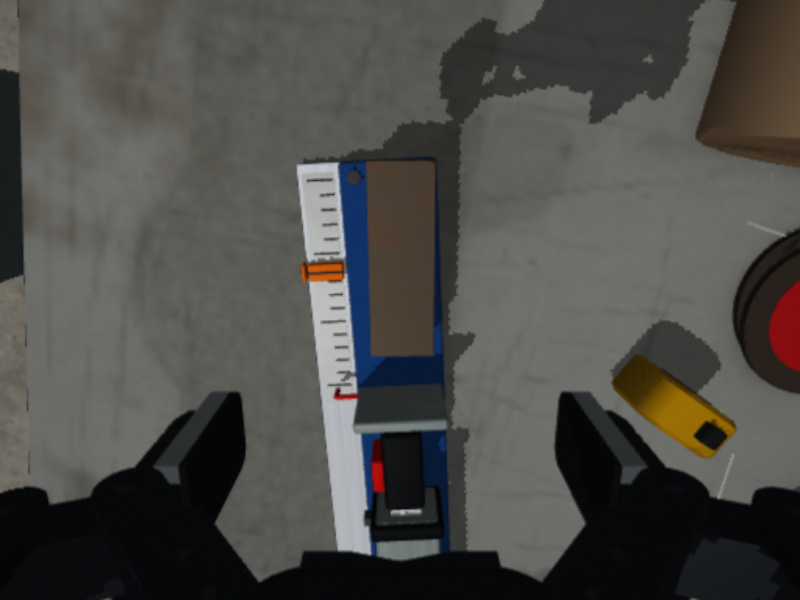

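The wrist view (800x600) shows the offcut's top face with corners (366,162), (436,160), (434,355) and (370,356). The rider line is at (323,271), the pointer at about (337,394), the grip top at (403,470) and the button at (377,467).

```bash
python3 - <<'E'
import h,numpy as np
a=h.load('pics/a_top');c=h.load('pics/w2')
T=lambda p:np.array(p)/5+[190,170]-.4
W=lambda p:np.array(p)*.64-.2
w=[(366,162),(436,160),(434,355),(370,356)]; t=[(85,241),(75,180),(265,150),(275,214)]
for p,q in zip(t,w): print(h.tri(a,T(p),c,W(q)))
Q=np.array([h.plane(c,W(q),60) for q in w]);print(Q.round(1),Q.mean(0))
d=(Q[0]+Q[1]-Q[2]-Q[3])/2;print(np.degrees(np.arctan2(d[1],d[0])),np.linalg.norm(d))
# gauge frame dir: blue ledge edges
e=[h.plane(c,W(p),9) for p in [(299,167),(336,548)]];f=e[0]-e[1];print('gauge dir',e,np.degrees(np.arctan2(f[1],f[0])))
print('rider',h.plane(c,W((323,271)),17), h.plane(c,W((303,272)),17),h.plane(c,W((343,270)),17))
print('tip',h.plane(c,W((337,394)),18)); 
G=[h.plane(c,W(p),80) for p in [(385,434),(421,433),(421,508),(384,508)]];print('grip',np.round(G,1),np.mean(G,0))
# tray: top + side green rim triangulation
E
```

```text
(array([526.25122383, 101.89148648,  47.45837595]), np.float64(1.975599688153014))
(array([567.02814272, 110.80483854,  35.04466693]), np.float64(0.023302920018470383))
(array([587.11697355,  -9.69613524,  50.42361888]), np.float64(2.636459079693686))
(array([546.42082927, -17.14443383,  51.38744796]), np.float64(2.0727138193088437))
[[526.3 103.   60. ]
 [565.4 111.1  60. ]
 [587.1  -6.2  60. ]
 [547.3 -13.9  60. ]] [556.5349842   48.51006813  60.        ]
100.36223516342667 119.03443639277502
gauge dir [array([479.88591759,  90.23887185,   9.        ]), array([ 547.0977913 , -208.56090893,    9.        ])] 102.67708416283313
rider [505.95383397  24.74808046  17.        ] [492.49235965  21.64656454  17.        ] [519.39824248  27.84566443  17.        ]
tip [528.57147983 -65.05925353  18.        ]
grip [[ 564.6  -55.4   80. ]
 [ 586.4  -50.8   80. ]
 [ 596.6 -104.6   80. ]
 [ 572.9 -108.9   80. ]] [580.12733551 -79.93699216  80.        ]
```

Emit:
servo_tool([
  {"offset": [0.8, 0.1, 3.5], "turn": [0, 0, 0], "fingers": 0},
  {"offset": [1.6, 0.1, 7.0], "turn": [0, 0, 0], "fingers": 0},
  {"offset": [1.6, 0.1, 10.5], "turn": [0, 0, 0], "fingers": 0},
  {"offset": [1.6, 0.1, 14.0], "turn": [0, 0, 0], "fingers": 0},
  {"offset": [1.6, 0.1, 17.0], "turn": [0, 0, 0], "fingers": 0},
  {"offset": [1.6, 0.1, 19.0], "turn": [0, 0, 0], "fingers": 0},
  {"offset": [1.6, 0.1, 20.2], "turn": [0, 0, 0], "fingers": 0},
  {"offset": [1.6, 0.1, 20.2], "turn": [0, 0, 0], "fingers": 0},
  {"offset": [1.6, 0.1, 20.2], "turn": [0, 0, 0], "fingers": 80},
  {"offset": [1.6, 0.1, 20.2], "turn": [0, 0, 0], "fingers": 160},
  {"offset": [1.6, 0.1, 20.2], "turn": [0, 0, 0], "fingers": 200},
  {"offset": [1.6, 0.1, 20.2], "turn": [0, 0, 0], "fingers": 220},
], newtons=50)

```text
clock: 3.0
position: [554.9, 58.7, 30.7]
eef_rot: [179.9, 0.0, 99.9]
force: [-2.4, -0.6, 33.6]
gripper_width: 39.6
grasp_force: 47.8
```

Emit:
servo_tool([
  {"offset": [0, 0, 0], "turn": [0, 0, 0], "fingers": 230},
  {"offset": [0, 0, 0], "turn": [0, 0, 0], "fingers": 230},
  {"offset": [0, 0, 0], "turn": [0, 0, 0], "fingers": 230},
  {"offset": [0, 0, 0], "turn": [0, 0, 0], "fingers": 230},
])

```text
clock: 3.33
position: [555.1, 58.7, 30.7]
eef_rot: [179.9, 0.0, 99.9]
force: [-0.7, -1.8, 6.9]
gripper_width: 39.6
grasp_force: 51.5
```

Emit:
servo_tool([
  {"offset": [0, 0, -1.5], "turn": [0, 0, 0], "fingers": 230},
  {"offset": [0, 0, -4], "turn": [0, 0, 0], "fingers": 230},
  {"offset": [0, 0, -7], "turn": [0, 0, 0], "fingers": 230},
  {"offset": [1.5, -0.3, -10], "turn": [0, 0, 0.02], "fingers": 230},
  {"offset": [4.5, -0.9, -12], "turn": [0, 0, 0.04], "fingers": 230},
  {"offset": [8, -1.5, -12], "turn": [0, 0, 0.06], "fingers": 230},
  {"offset": [11.5, -2.2, -12], "turn": [0, 0, 0.08], "fingers": 230},
  {"offset": [15, -2.8, -12], "turn": [0, 0, 0.1], "fingers": 230},
  {"offset": [18.5, -3.5, -12], "turn": [0, 0, 0.12], "fingers": 230},
  {"offset": [22, -4.2, -12], "turn": [0, 0, 0.13], "fingers": 230},
  {"offset": [25.5, -4.8, -12], "turn": [0, 0, 0.13], "fingers": 230},
  {"offset": [28, -5.3, -12], "turn": [0, 0, 0.13], "fingers": 230},
])

```text
clock: 4.33
position: [452.5, 328.0, 149.8]
eef_rot: [180.0, -0.1, 92.5]
force: [-0.2, 0.2, -2.7]
gripper_width: 39.4
grasp_force: 51.1
```

```bash
python3 - <<'E'
from station import observe,eyes,order
import h,cv2,numpy as np
c=h.snap(eyes,'wrist','pics/w3');s=observe();print(s['position'],s['eef_rot'],s['gripper_width'],s['grasp_force'])
cv2.imwrite('pics/w3b.png',cv2.resize(c['image'][:,:,::-1],(800,600)))
E
```

```text
[451.51905541 331.08955396 149.6937802 ] [-1.79994186e+02 -1.70336388e-01  9.26519737e+01] 39.21516978777334 51.03055492043495
```

View pics/w3b.png

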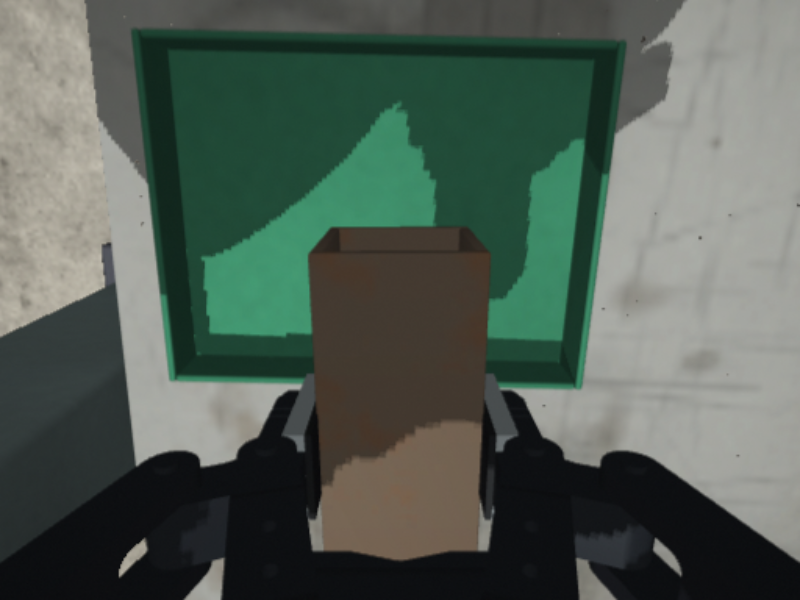

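The offcut is held firmly, and the tray's rim corners show at (135,30), (624,42), (581,386) and (172,379).

```bash
python3 - <<'E'
import h,numpy as np
a=h.load('pics/w3');t=h.load('pics/a_top')
W=lambda p:np.array(p)*.64-.2
q=np.array([h.plane(a,W(p),35) for p in [(135,30),(624,42),(581,386),(172,379)]]);print(q.round(),q.mean(0), q[1]-q[0],q[0]-q[3])
print('rim tri', h.tri(a,W((135,30)),t,(97,209)))
m=q.mean(0)[:2]; tcp=np.array([451.5,331.1]); yaw=np.radians(92.6)
goal=m+12*np.array([np.cos(yaw),np.sin(yaw)]); d=goal-tcp
print(goal,'tool dx,dy mm',d@[np.cos(yaw),np.sin(yaw)],d@[np.sin(yaw),-np.cos(yaw)])
E
```

```text
[[331. 444.  35.]
 [547. 448.  35.]
 [551. 282.  35.]
 [335. 277.  35.]] [440.90102247 362.8088973   35.        ] [215.24432555   4.62710966   0.        ] [ -3.3317864 166.7476785   0.       ]
rim tri (array([496.59661411, 354.39562343, 351.56444119]), np.float64(74.22774826776694))
[440.35666661 374.79654414] tool dx,dy mm 44.157056499057504 -9.149656290019742
```

Emit:
servo_tool([
  {"offset": [2.2, -0.5, 1], "turn": [0, 0, 0], "fingers": 230},
  {"offset": [4.4, -0.9, 3], "turn": [0, 0, 0], "fingers": 230},
  {"offset": [4.4, -0.9, 6], "turn": [0, 0, 0], "fingers": 230},
  {"offset": [4.4, -0.9, 9], "turn": [0, 0, 0], "fingers": 230},
  {"offset": [4.4, -0.9, 11], "turn": [0, 0, 0], "fingers": 230},
  {"offset": [4.4, -0.9, 12.5], "turn": [0, 0, 0], "fingers": 230},
  {"offset": [4.4, -0.9, 13.2], "turn": [0, 0, 0], "fingers": 230},
  {"offset": [4.4, -0.9, 13.4], "turn": [0, 0, 0], "fingers": 230},
  {"offset": [4.4, -0.9, 13.4], "turn": [0, 0, 0], "fingers": 230},
])

```text
clock: 5.13
position: [443.0, 369.0, 15.6]
eef_rot: [-180.0, -0.0, 92.5]
force: [0.4, 0.8, -1.6]
gripper_width: 39.2
grasp_force: 51.1
```

Emit:
servo_tool([
  {"offset": [0, 0, 0], "turn": [0, 0, 0], "fingers": 120},
  {"offset": [0, 0, 0], "turn": [0, 0, 0], "fingers": 60},
  {"offset": [0, 0, 0], "turn": [0, 0, 0], "fingers": 0},
  {"offset": [0, 0, 0], "turn": [0, 0, 0], "fingers": 0},
  {"offset": [0, 0, 0], "turn": [0, 0, 0], "fingers": 0},
  {"offset": [0, 0, -2], "turn": [0, 0, 0], "fingers": 0},
  {"offset": [0, 0, -5], "turn": [0, 0, 0], "fingers": 0},
  {"offset": [0, 0, -9], "turn": [0, 0, 0], "fingers": 0},
  {"offset": [0, 0, -13], "turn": [0, 0, 0], "fingers": 0},
  {"offset": [0, 0, -17], "turn": [0, 0, 0], "fingers": 0},
  {"offset": [0, 0, -20], "turn": [0, 0, 0], "fingers": 0},
  {"offset": [0, 0, -20], "turn": [0, 0, 0], "fingers": 0},
])

```text
clock: 6.13
position: [444.9, 370.7, 222.4]
eef_rot: [179.5, -0.4, 92.5]
force: [-0.2, 0.6, -0.4]
gripper_width: 85.3
grasp_force: 0.0
```

```bash
python3 - <<'E'
from station import observe,eyes,order
import h,cv2,numpy as np
c=h.snap(eyes,'wrist','pics/w4');s=observe();print(s['position'],s['eef_rot'],s['gripper_width'],s['grasp_force'])
cv2.imwrite('pics/w4b.png',c['image'][:,:,::-1])
E
```

```text
[444.3189543  370.19911682 219.31625511] [179.68331075  -0.24897602  92.46228528] 85.72279556597657 0.0
```

View pics/w4b.png

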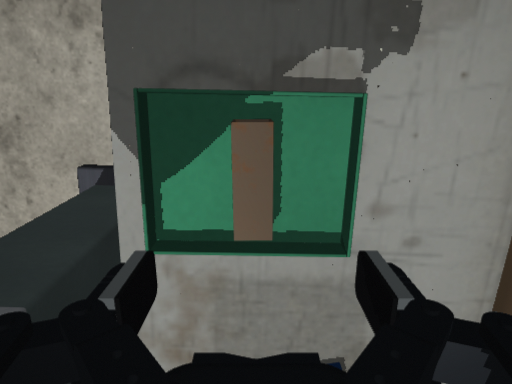

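The offcut lies flat in the tray, at about (253,180) inside the rim (135–366, 90–255). Next is the grip.

Emit:
servo_tool([
  {"offset": [-3.9, 1.0, 0], "turn": [0, 0, -0.015], "fingers": 0},
  {"offset": [-7.7, 1.9, 0], "turn": [0, 0, -0.03], "fingers": 0},
  {"offset": [-11.6, 2.9, 0], "turn": [0, 0, -0.045], "fingers": 0},
  {"offset": [-15.4, 3.8, 0], "turn": [0, 0, -0.06], "fingers": 0},
  {"offset": [-19.3, 4.8, 0], "turn": [0, 0, -0.075], "fingers": 0},
  {"offset": [-23.2, 5.7, 0], "turn": [0, 0, -0.09], "fingers": 0},
  {"offset": [-27.0, 6.7, 0], "turn": [0, 0, -0.105], "fingers": 0},
  {"offset": [-30.9, 7.6, 0], "turn": [0, 0, -0.12], "fingers": 0},
  {"offset": [-34.7, 8.6, 0], "turn": [0, 0, -0.135], "fingers": 0},
  {"offset": [-38.6, 9.5, 0], "turn": [0, 0, -0.15], "fingers": 0},
  {"offset": [-42.4, 10.4, 0], "turn": [0, 0, -0.165], "fingers": 0},
  {"offset": [-46.3, 11.4, 0], "turn": [0, 0, -0.18], "fingers": 0},
])

```text
clock: 7.18
position: [576.3, -90.5, 214.4]
eef_rot: [-179.9, -0.0, 102.8]
force: [1.2, 0.1, 0.2]
gripper_width: 85.3
grasp_force: 0.0
```

Emit:
servo_tool([
  {"offset": [0, 0, 1.5], "turn": [0, 0, 0], "fingers": 0},
  {"offset": [0, 0, 3], "turn": [0, 0, 0], "fingers": 0},
  {"offset": [0, 0, 4], "turn": [0, 0, 0], "fingers": 0},
  {"offset": [0, 0, 4], "turn": [0, 0, 0], "fingers": 0},
])

```text
clock: 7.52
position: [575.0, -88.5, 172.3]
eef_rot: [-179.7, -0.1, 102.8]
force: [-0.6, 1.0, -0.6]
gripper_width: 85.4
grasp_force: 0.0
```

```bash
python3 - <<'E'
from station import observe,eyes,order
import h,cv2,numpy as np
c=h.snap(eyes,'wrist','pics/w5');s=observe();print(s['position'],s['eef_rot'],s['gripper_width'])
cv2.imwrite('pics/w5b.png',cv2.resize(c['image'][:,:,::-1],(800,600),interpolation=cv2.INTER_CUBIC))
E
```

```text
[575.61928883 -88.26987679 173.83529521] [-1.79832132e+02 -7.18708556e-02  1.02793319e+02] 85.26120869543062
```

View pics/w5b.png

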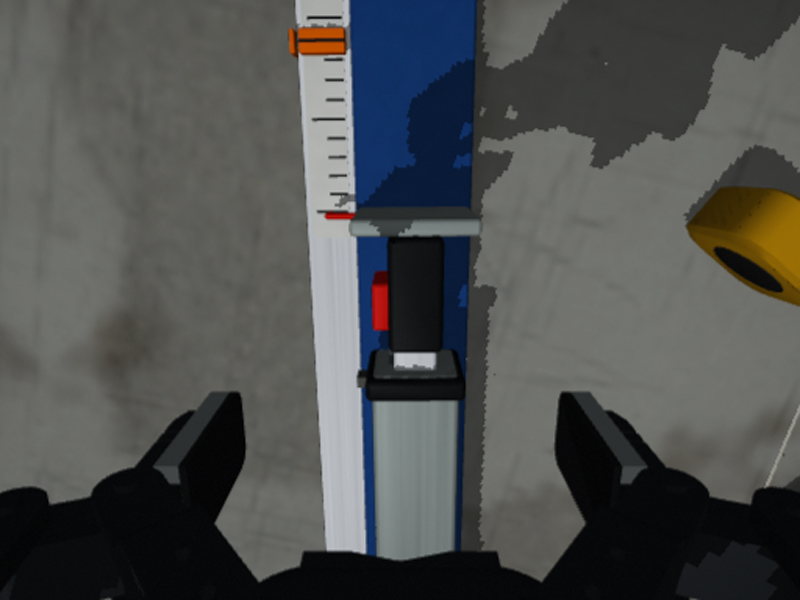

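The wrist view shows the grip top at (389–443, 238–351), the button at (373–389, 272–330), the pointer's end at (326,215), and the rider line running from (303,41) to (345,40).

```bash
python3 - <<'E'
import h,numpy as np
a=h.load('pics/w5');b=h.load('pics/w2')
W=lambda p:np.array(p)*.64-.2
q=np.array([h.plane(a,W(p),80) for p in [(389,238),(443,238),(442,351),(388,350)]]);print(q.round(1),q.mean(0),np.linalg.norm(q[0]-q[1]),np.linalg.norm(q[0]-q[3]))
for p,r in [((389,350),(384,508)),((442,351),(421,508))]: print('tri',h.tri(a,W(p),b,W(r)))
e=[h.plane(a,W(p),9) for p in [(301,90),(326,545)]];f=e[0]-e[1];g=np.arctan2(f[1],f[0]);print('dir',np.degrees(g))
f2=[h.plane(a,W(p),20) for p in [(356,200),(350,10)]];f2=f2[1]-f2[0];print(np.degrees(np.arctan2(f2[1],f2[0])))
gy=np.array([np.cos(g),np.sin(g)]);gx=np.array([gy[1],-gy[0]])
bt=h.plane(a,W((377,301)),70)[:2];c=q.mean(0)[:2]-7*gy
print('grip center',c,'button rel',(bt-c)@gx,(bt-c)@gy)
tip=h.plane(a,W((326,214)),18)[:2];r=h.plane(a,W((324,41)),17)[:2];print('tip',tip,(tip-c)@gx,(tip-c)@gy,'rider',r,(r-c)@gx,'rider-tip',(r-tip)@gy,'rider-(c+39)',(r-c)@gy-39)
r2=h.plane(b,W((323,271)),17)[:2];print('w2 rider - c',(r2-c)@gy-39)
tcp=np.array([575.6,-88.3]);y=np.radians(102.8);d=c-tcp
print('tool',d@[np.cos(y),np.sin(y)],d@[np.sin(y),-np.cos(y)])
E
```

```text
[[ 562.9  -57.7   80. ]
 [ 586.3  -52.4   80. ]
 [ 598.9 -104.7   80. ]
 [ 573.9 -109.9   80. ]] [580.49448339 -81.17402748  80.        ] 24.03644352788391 53.3551302715601
tri (array([ 573.84720245, -110.95580966,   77.18050272]), np.float64(1.3223086898086334))
tri (array([ 597.73460361, -104.6494435 ,   80.09717353]), np.float64(2.311717846132178))
dir 103.11513072099487
103.24491515042475
grip center [582.08284294 -87.99144003] button rel -18.249246669912377 1.8130291861213197
tip [526.46263911 -62.60004224] -48.40788664052925 37.34978804699583 rider [509.32543479  23.51195065] -45.55854165562979 rider-tip 87.75443193402977 rider-(c+39) 86.10421998102558
w2 rider - c 88.07315159472356
tool -1.1353720620957293 6.390101104880824
```

Emit:
servo_tool([
  {"offset": [0, 0.6, 2], "turn": [0, 0, 0], "fingers": 0},
  {"offset": [0, 0.6, 5], "turn": [0, 0, 0], "fingers": 0},
  {"offset": [0, 0.6, 8], "turn": [0, 0, 0], "fingers": 0},
  {"offset": [0, 0.6, 10.5], "turn": [0, 0, 0], "fingers": 0},
  {"offset": [0, 0.6, 12.5], "turn": [0, 0, 0], "fingers": 0},
  {"offset": [0, 0.6, 13.6], "turn": [0, 0, 0], "fingers": 0},
  {"offset": [0, 0.6, 13.6], "turn": [0, 0, 0], "fingers": 0},
  {"offset": [0, 0.6, 13.6], "turn": [0, 0, 0], "fingers": 0},
], newtons=40)

```text
clock: 8.23
position: [582.9, -86.9, 40.0]
eef_rot: [180.0, -0.0, 102.8]
force: [0.1, -0.0, 0.5]
gripper_width: 85.2
grasp_force: 0.0
```

Emit:
servo_tool([
  {"offset": [0, 0, 0], "turn": [0, 0, 0], "fingers": 100},
  {"offset": [0, 0, 0], "turn": [0, 0, 0], "fingers": 150},
  {"offset": [0, 0, 0], "turn": [0, 0, 0], "fingers": 190},
  {"offset": [0, 0, 0], "turn": [0, 0, 0], "fingers": 230},
  {"offset": [0, 0, 0], "turn": [0, 0, 0], "fingers": 255},
  {"offset": [0, 0, 0], "turn": [0, 0, 0], "fingers": 255},
  {"offset": [0, 0, 0], "turn": [0, 0, 0], "fingers": 255},
  {"offset": [0, 0, 0], "turn": [0, 0, 0], "fingers": 255},
])

```text
clock: 8.9
position: [581.8, -87.5, 40.0]
eef_rot: [-179.9, 0.0, 102.8]
force: [-5.7, -0.6, 7.5]
gripper_width: 25.7
grasp_force: 40.2
```

Emit:
servo_tool([
  {"offset": [0.4, 0, 0], "turn": [0, 0, 0], "fingers": 255},
  {"offset": [1.2, 0, 0], "turn": [0, 0, 0], "fingers": 255},
  {"offset": [2.0, 0, 0], "turn": [0, 0, 0], "fingers": 255},
  {"offset": [2.8, 0, 0], "turn": [0, 0, 0], "fingers": 255},
  {"offset": [3.6, 0, 0], "turn": [0, 0, 0], "fingers": 255},
  {"offset": [4.4, 0, 0], "turn": [0, 0, 0], "fingers": 255},
  {"offset": [5.2, 0, 0], "turn": [0, 0, 0], "fingers": 255},
  {"offset": [6.0, 0, 0], "turn": [0, 0, 0], "fingers": 255},
  {"offset": [6.8, 0, 0], "turn": [0, 0, 0], "fingers": 255},
  {"offset": [7.6, 0, 0], "turn": [0, 0, 0], "fingers": 255},
  {"offset": [8.2, 0, 0], "turn": [0, 0, 0], "fingers": 255},
  {"offset": [8.2, 0, 0], "turn": [0, 0, 0], "fingers": 255},
])

```text
clock: 9.9
position: [563.0, -7.5, 39.9]
eef_rot: [-179.9, 0.1, 102.8]
force: [-6.5, -5.5, 8.0]
gripper_width: 25.7
grasp_force: 40.4
```

Emit:
servo_tool([
  {"offset": [0, 0, 0], "turn": [0, 0, 0], "fingers": 255},
  {"offset": [0, 0, 0], "turn": [0, 0, 0], "fingers": 255},
  {"offset": [0, 0, 0], "turn": [0, 0, 0], "fingers": 255},
])

```text
clock: 10.15
position: [563.2, -8.3, 39.9]
eef_rot: [-179.9, 0.1, 102.8]
force: [-7.3, -5.6, 9.6]
gripper_width: 25.6
grasp_force: 40.7
```

```bash
python3 - <<'E'
from station import observe,eyes,order
import h,cv2,numpy as np
s=observe();print(s['position'],s['force'],s['gripper_width'],s['grasp_force'])
c=h.snap(eyes,'wrist','pics/w6');t=h.snap(eyes,'top','pics/t6')
W=cv2.resize(c['image'][:,:,::-1],(800,600),interpolation=cv2.INTER_CUBIC)[60:360,220:620]
T=cv2.resize(t['image'][200:245,200:260,::-1],None,fx=6.6667,fy=6.6667,interpolation=cv2.INTER_CUBIC)
W=cv2.resize(W,(800,600))
# wrist crop: scale 2 of 800-frame, origin (220,60)
cv2.imwrite('pics/w6b.png',W);cv2.imwrite('pics/t6b.png',T)
E
```

```text
[563.22552045  -8.32573668  39.92912753] [-7.25848814 -5.64056326  9.60592057] 25.603959346050118 40.68025678396225
```

View pics/w6b.png

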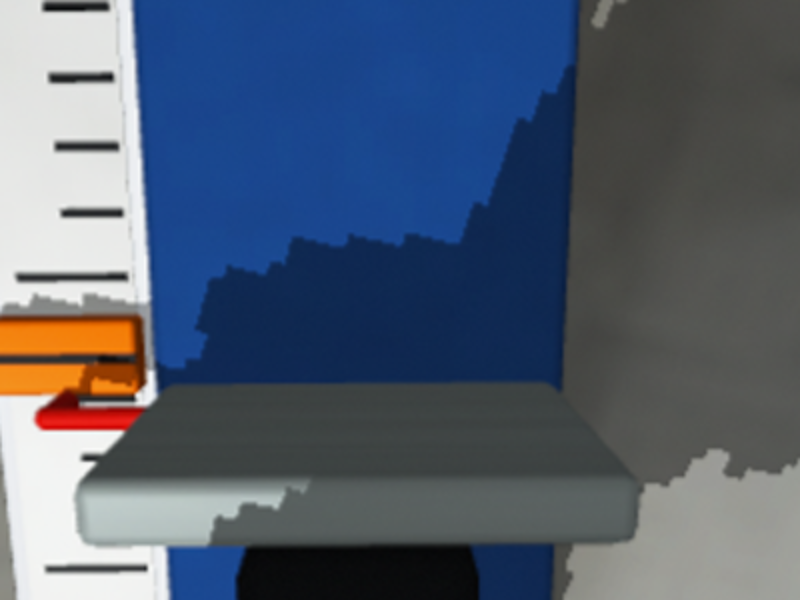

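The crop shows the wire's lower tip at about (68,394) and the rider line at (68,358), so the pointer is still a little short.

```bash
python3 - <<'E'
import h,numpy as np
a=h.load('pics/w6')
W=lambda p:(np.array(p)/2+[220,60])*.64-.2
t=h.plane(a,W((68,394)),18);r=h.plane(a,W((68,358)),17);g=np.radians(103.1);gy=np.array([np.cos(g),np.sin(g),0])
print(t,r,(r-t)@gy)
E
```

```text
[510.27073386  18.8287468   18.        ] [509.21229557  24.26176191  17.        ] 5.53152257158823
```

View pics/t6b.png

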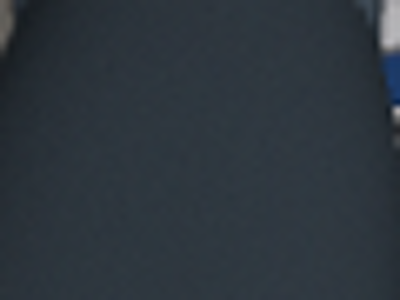

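The robot blocks the top view. Both estimates, 87 minus 81.3 mm travelled and the 5.5 mm just measured, agree on about 5.6 mm more.

Emit:
servo_tool([
  {"offset": [0.2, 0, 0], "turn": [0, 0, 0], "fingers": 255},
  {"offset": [0.4, 0, 0], "turn": [0, 0, 0], "fingers": 255},
  {"offset": [0.57, 0, 0], "turn": [0, 0, 0], "fingers": 255},
  {"offset": [0.57, 0, 0], "turn": [0, 0, 0], "fingers": 255},
  {"offset": [0.57, 0, 0], "turn": [0, 0, 0], "fingers": 255},
  {"offset": [0.57, 0, 0], "turn": [0, 0, 0], "fingers": 255},
  {"offset": [0.57, 0, 0], "turn": [0, 0, 0], "fingers": 255},
  {"offset": [0.57, 0, 0], "turn": [0, 0, 0], "fingers": 255},
])

```text
clock: 10.92
position: [561.9, -2.9, 39.9]
eef_rot: [-179.9, 0.1, 102.8]
force: [-7.3, -5.5, 9.4]
gripper_width: 25.7
grasp_force: 40.7
```

```bash
python3 - <<'E'
from station import observe,eyes,order
import h,cv2,numpy as np
s=observe();print(s['position'],s['force'],s['gripper_width'],s['grasp_force'])
c=h.snap(eyes,'wrist','pics/w7')
W=cv2.resize(c['image'][:,:,::-1],(800,600),interpolation=cv2.INTER_CUBIC)[160:310,180:380]
cv2.imwrite('pics/w7b.png',cv2.resize(W,(800,600),interpolation=cv2.INTER_CUBIC))
E
```

```text
[561.91769343  -2.88850524  39.90263422] [-7.29831721 -5.50136512  9.42278998] 25.696042375033926 40.728590190410614
```

View pics/w7b.png

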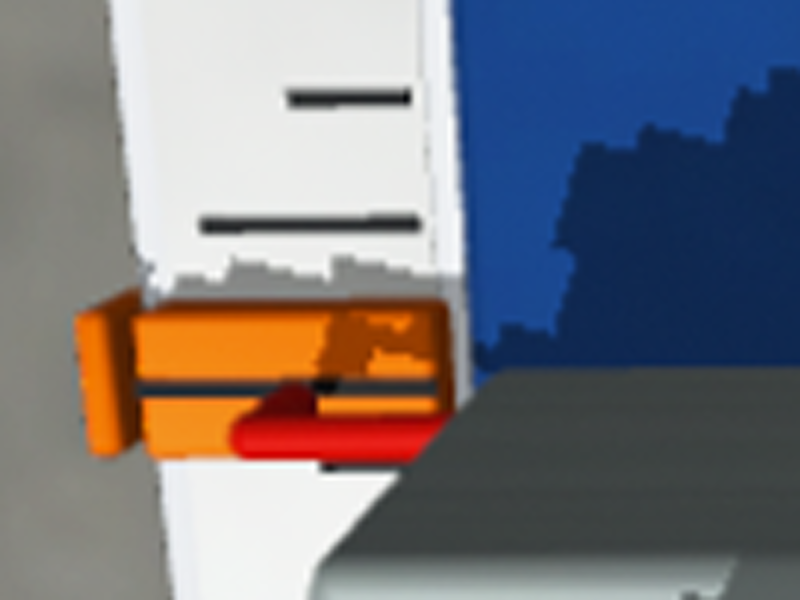

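The wire's lower tip, at about (300,388), sits on the rider's black line (row 388). I'm handing in.

```bash
python3 -c "
from station import observe,eyes,order
print(order.sign_off())"
```

```text
the job is handed in; nothing more can be done
None
```

I handed the job in with the offcut flat in the green tray and the grip squeezed at about 40 N with the button in. The last picture showed the pointer on the rider's black line; no verdict came back.

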